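Nudge a foot plate along the fence until it drops on the jig's locating pin

ROBOT

A 7-joint arm with a two-finger parallel gripper is mounted at the origin on the work surface. World frame = base frame: x ahead of the robot, y to its left, z up, the work surface at z = 0. Lengths are in m, angles in rad, forces in N, time in s.
With the tool pointing down it reaches from about 0.4 to 0.925 m from the base axis. Payload 4.1 kg.
Tool frame: the origin (TCP) lies on the centre line of the jaws, within the pads' length; the fingertips stand 11 mm ahead of it and the grasp point (between the pads) lies 8 mm behind it; y points along the fingers, x is the direction in which the jaws open and shut, and the axes are right-handed (so a half turn about y gives the same grasp; the last joint's range is limited). The gripper opens to 85 mm and grips with 20 to 120 N. Pads are 22 mm wide; open, the fingers measure 114 mm over their backs; the gripper's body (76 mm by 85 mm) begins 54 mm behind the grasp point. The pads swing forward as they close: fully open they stand 13 mm farther back than shut.
Start: joints at [-1.213, 0.398, 0.045, 1.537, -0.019, 1.207, -0.051], TCP at [0.287, 0.583, 0.242] pointing down, gripper open.
Joint ranges: [-2.82, 2.82], [-0.49, 2.23], [-1.37, 1.46], [0, 2.46], [-1.36, 4.5], [0.23, 2], [-2.94, 2.94]. Speed limits (rad/s): [2.57, 2.57, 3.14, 3.14, 3.14, 3.14, 3.14].

INTERFACE

Orientations are given as a rotation vector (axis times angle).
In Python, from workcell import env, optics gives the robot as it stands. The module is installed in compiled form; this text tells all that it offers.
- The arm moves only by the tool carry_out, never from a script. Its argument "commands" is a list of rows, each an object with "slide": the shift along the tool's x, y, z as a fraction of full scale, a list of three; "dr": the turn, a rotation vector about the tool's x, y, z as a fraction of full scale, a list of three. A call has 1 to 10 rows; each row is the pose to reach, as a shift and turn from the pose commanded when the call began, along the tool's axes at that moment, turning the shorter way round; what a row does not reach only later rows make up. Full scale, the value 1, is 0.5 m for a shift and pi rad for a turn. A row lasts 1/8 s, in which the tool goes at most 62.5 mm and 10.7 degrees, less where a joint would pass 70% of its speed; a pose out of reach is approached as far as the arm can. A call with a number of a shift or a turn outside -1 to 1 is refused whole. A call with a gripper value outside its range is refused whole. "jaw" is the closure, from -1 (fully open) to 1 (shut), so that 0 is half open, set as the call begins (left out, the last holds). The fingers move at their own pace and stop on an object; the grip force is fixed at half the most. Time passes only in rows, so rows that repeat a pose let the fingers close. It gives the time, the measured TCP pose, the force and the opening at its end, in the units of the state.
- env.get_state(): the state, without advancing time (a new reading comes with each control period).
- optics.read_camera(name): name is "scene" or "top"; returns (picture, depth): 384x512x3 uint8, red, green, blue; 384x512 float32, m along the optical axis (not along the pixel's ray), 0 where there is no reading.
- optics.calibration(name): a dict with "fovy" (degrees; the focal length in pixels is half the picture's height over the tangent of half this angle, whatever the lens; pixels are square), "cx", "cy" (the principal point, pixels), "k1" (the pictures are not rectified: a ray, as slopes to the right and down, at radius r is drawn at 1 + k1 r^2 times it, then the intrinsics apply), "R" (3x3) and "t" (3): a world point X has camera coordinates R X + t. Camera axes: x right, y down, z forward; pixel columns grow to the right and rows downward; lengths in m; the calibration is good to about 2 mm. A picture is of the moment at which its call begins. calibration takes no time and is no camera call.
- env.job_done(): hands the job in, once; it reports no verdict.
The state is a dict: "t": time; "joint_pos": joint angles; "joint_vel": joint speeds; "joint_efforts": joint torques, N m; "position": TCP position; "orientation": TCP orientation; "ft_force": force on the tool from outside, world axes, zero at the start; "torque": the same for the moment, N m; "gripper_width": opening from 0.0 (shut) to 1.0 (fully open).
Only numpy, scipy, OpenCV 4.12 (cv2) and the standard library are available. Lean on these libraries where they do the work, as an engineer would, in place of code of your own. Each camera call takes 0.05 s, during which the arm holds its last target.

TASK

The flat steel plate on the drilling jig is still riding on top of the locating pin. Nudge it square against the fence and along it, gently and without lifting it, until its hole drops over the pin and it lies flat and fully home on the jig with its long side against the fence, ready to be clamped. Leave everything else on the bench where it is.

Things in the scene. Friction and masses are not known exactly. Their poses are not given: they have to be found in the camera images.
- jig: Drilling jig, fixed: bare aluminium base 360 x 180 mm, 15 mm thick, flat top 15 mm above the bench. Origin on the bench, on the slot's line. x: feed direction along the fence; y: towards the fence; z up. The base spans x -155 to 205, y -98 to 82 mm. From x 150 mm on, a fixed toggle clamp stands parked open, 120 mm above the bench, its tip reaching back to x 150 mm.
- fence (a point): Point on the jig's fence: middle of the lower edge of its guiding face, which looks to the jig's -y. Axes as the jig's. The fence is a steel bar 250 mm long along x (125 mm either way from here), 28 mm thick, 30 mm high above the base. With the plate against it, the plate's centre line is 45 mm from the face, over the slot's line.
- slot (a point): Middle of the pin slot, on the base's top; axes as the jig's. The fixed locating pin stands on the slot's line (along x) anywhere from 20 mm before to 20 mm beyond this point. Its place is not measured and at first the plate hides it: feel for it. Pin: 16 mm diameter, 11 mm above the base, straight for 7 mm, then tapering to a flat nose 12 mm across.
- plate: Loose dark steel plate 160 x 90 x 7 mm, 0.6 to 1 kg. Origin: centre of its underside; x along its length towards the end with the hole; z out of its top. At the start the underside of its hole end is propped on the pin's nose (tilted about 0.08 rad), the other end rests on the base, its side is 5 to 30 mm off the fence and it is up to 0.1 rad askew. Pushes of some 4 to 12 N slide it.
- plate_hole (a point): Centre of the plate's through hole, 18 mm in diameter, at the underside: 35 mm towards +x from the plate's origin, 45 mm from the hole end, midway between the sides. Axes as the plate's. It starts 10 to 40 mm short of the pin along the jig's x. Once over the pin the plate falls flat (this point 15 mm above the bench) and the pin stops any further push.
- done_plates: Bystander: two finished plates, stacked, 160 x 90 x 14 mm, on the bench beyond the jig's x- end. Origin under its centre.
- try_square: Bystander: steel try square, stock 100 x 18 x 16 mm, blade 150 mm, on the bench. Origin under the stock's middle; x along the stock, y along the blade.
- scriber: Bystander: scriber 145 mm long, 11 mm thick, on the bench along the jig's y- edge. Origin under its middle, x towards its point.
- chuck_key: Bystander: drill chuck key, 65 mm bar and 65 mm stem, 13 mm thick, on the bench. Origin under the bar's middle, y along the stem.
- oil_bottle: Bystander: grey oil bottle, 54 mm diameter, 150 mm high, standing on the bench beyond the jig's x+ end. Origin under its centre.
- tape_measure: Bystander: tape measure, about 70 x 70 x 30 mm, on the bench behind the fence. Origin underneath it.
- bolt_box: Bystander: open blue plastic box 120 x 85 x 50 mm on the bench behind the fence. Origin under its centre.
- hammer: Bystander: hammer lying on the bench well to the robot's right. Origin underneath it, x towards its head.
There are look-alikes about, which are no part of the job. Leave any orange or purple look-alike of the plate alone.

How it is judged:
At the end, for the whole second after the job is handed in: The plate lies still and flat on the jig (tilt under 0.015 rad, hole rim within 1.5 mm of the base), its hole over the pin (centre within 2.5 mm of the slot's line, x 37 to 83 mm on the jig) and its long side along the fence within 0.03 rad (angle between plate's own z axis and vertical below 0.015 rad and z of plate_hole in the frame of jig below 0.0165 m and x of plate_hole in the frame of jig between 0.037 and 0.083 m and y of plate_hole in the frame of jig between -0.0025 and 0.0025 m and angle between the x axis of plate and the x axis of jig, either way round below 0.03 rad and linear speed of plate below 0.01 m/s); the robot touches nothing.
It fails at once if the plate is lifted (its centre more than 35 mm above the jig's base) (height (world z) of plate above 0.05 m).
It fails at once if the plate is forced (gripper presses on it with more than 40 N) (contact force between the fingers and plate above 40 N).
It fails at once if another thing on the bench is shifted by more than 20 mm (distance of any of done_plates, try_square, scriber, chuck_key, oil_bottle, tape_measure, bolt_box, hammer from where it was at the start of the episode above 0.02 m).
It also fails if it takes over 48 s, if anything falls off the work surface, if the arm or the gripper's body presses on something with over 40 N, if the wrist force passes 120 N, or if a joint passes its speed limit or range.

## Working session

There is one attempt and no reset: what is moved stays moved. The work goes in short steps, Python scripts to look and compute and a tool call to move; the robot and the scene stay as the last step left them, time stands still between calls to the robot, and variables do not carry over. Pictures are saved under pics/ and viewed, and the job is handed in when it is done.

Besides the shell and the picture viewer there is one more tool, called after ">>>" as name(argument=value, ...) on one line, values as JSON. carry_out: Moves the arm, as the interface text tells. Its arguments: {"type":"object","properties":{"commands":{"type":"array","items":{"type":"object","properties":{"slide":{"type":"array","items":{"type":"number"}},"dr":{"type":"array","items":{"type":"number"}}}}},"jaw":{"type":"number"}},"required":["commands"]}

```bash
mkdir -p pics; python3 - <<'E'
from workcell import env, optics
import cv2, numpy as np
print(env.get_state())
for n in ["scene","top"]:
    p,d=optics.read_camera(n); np.savez(f"{n}0.npz",p=p,d=d)
    cv2.imwrite(f"pics/{n}0.png",cv2.resize(p[:,:,::-1],(800,600),interpolation=cv2.INTER_CUBIC))
    print(n,optics.calibration(n))
E
```

```text
{'t': 0.0, 'joint_pos': array([-1.21299749,  0.39923133,  0.04500474,  1.53790331, -0.01868599,
        1.20688191, -0.05067813]), 'joint_vel': array([ 0.00053281, -0.00083443,  0.00101252,  0.00015019,  0.00095218,
       -0.00108526, -0.00015409]), 'joint_efforts': array([-5.73181987e-04, -4.75116777e+01,  1.36448912e+00, -2.54225582e+01,
        1.15527466e-02,  9.19383281e-03,  4.63503326e-06]), 'position': array([0.28639485, 0.58281417, 0.24122706]), 'orientation': array([-1.39248223, -0.86543544,  0.86809313]), 'ft_force': array([0.0521158 , 0.29678856, 0.69653519]), 'torque': array([-0.00592501, -0.03026717, -0.0228683 ]), 'gripper_width': 0.9992727089044197}
scene {'fovy': 50.66811902491325, 'cx': 254.64647755170216, 'cy': 185.80230937504754, 'k1': 0.03148579533021153, 'R': array([[ 0.87593631,  0.4824137 , -0.00354974],
       [ 0.39450269, -0.72050944, -0.5702927 ],
       [-0.27767464,  0.4981397 , -0.82143389]]), 't': array([-0.48368128, -0.20333532,  1.40110575])}
top {'fovy': 55.75474210669237, 'cx': 255.07633323859275, 'cy': 193.70524464676342, 'k1': -0.07022094185449285, 'R': array([[ 0.00440513, -0.99979267,  0.01987986],
       [-0.98577189, -0.00768214, -0.16791299],
       [ 0.1680309 , -0.01885733, -0.98560135]]), 't': array([-0.05525851,  0.56811863,  1.09857268])}
```

View pics/scene0.png

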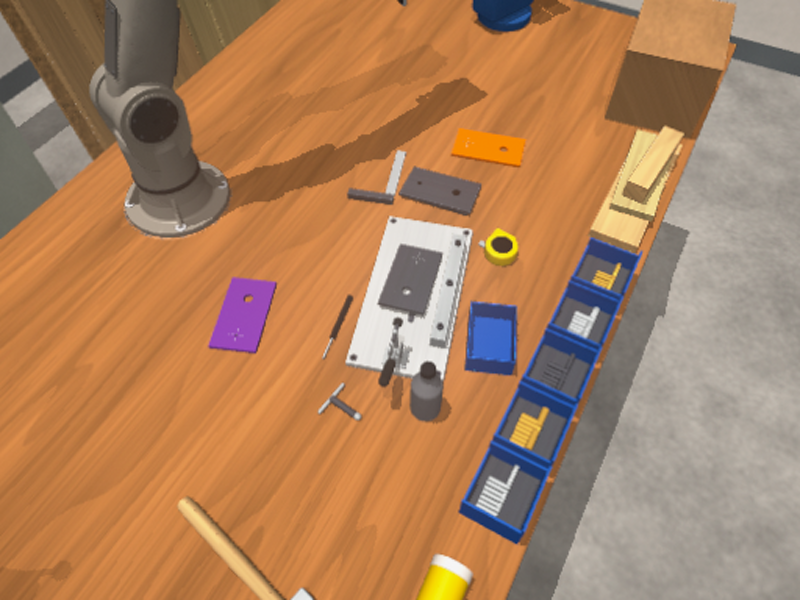

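View pics/top0.png

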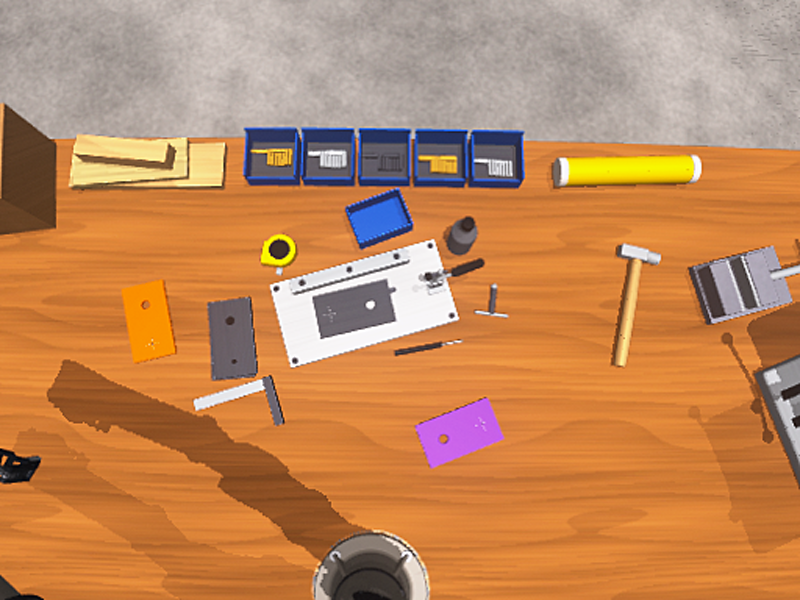

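The top view shows the white jig with its corners near (272,288), (432,242), (460,320) and (293,366). The dark plate spans (313,292)–(395,335), with its hole near (370,305). The fence lies along (290,285)–(408,258), and the clamp is near (435,280). Next I'll zoom in and measure.

```bash
cat > h.py <<'E'
import numpy as np, cv2
from workcell import env, optics
from scipy.spatial.transform import Rotation as Rot
def K(n):
    c=optics.calibration(n); f=192/np.tan(np.radians(c['fovy']/2)); return c,f
def rays(n,uv):
    c,f=K(n); uv=np.atleast_2d(uv).astype(float)
    d=(uv-[c['cx'],c['cy']])/f; s=d.copy()
    for _ in range(30): s=d/(1+c['k1']*(s**2).sum(1,keepdims=True))
    return np.c_[s,np.ones(len(s))]
def atz(n,uv,z):
    c,f=K(n); r=rays(n,uv)@c['R']; o=-c['R'].T@c['t']
    return o+r*((z-o[2])/r[:,2])[:,None]
def bydepth(n,uv,dep):
    c,f=K(n); return (rays(n,uv)*np.asarray(dep).reshape(-1,1)-c['t'])@c['R']
def proj(n,X):
    c,f=K(n); p=np.atleast_2d(X)@c['R'].T+c['t']; s=p[:,:2]/p[:,2:]
    s=s*(1+c['k1']*(s**2).sum(1,keepdims=True)); return s*f+[c['cx'],c['cy']]
def zoom(p,n,u0,u1,v0,v1,k,name):
    cv2.imwrite(name,cv2.resize(p[v0:v1,u0:u1,::-1],None,fx=k,fy=k,interpolation=cv2.INTER_CUBIC))
E
python3 - <<'E'
from h import *
p=np.load("top0.npz")['p'];zoom(p,"top",165,305,145,240,5,"pics/tz0.png")
p=np.load("scene0.npz")['p'];zoom(p,"scene",215,310,130,250,5,"pics/sz0.png")
E
```

```text
(no output)
```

View pics/tz0.png

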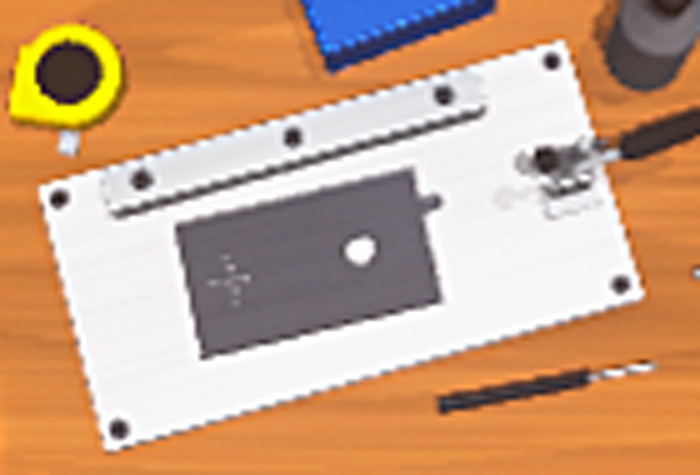

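View pics/sz0.png

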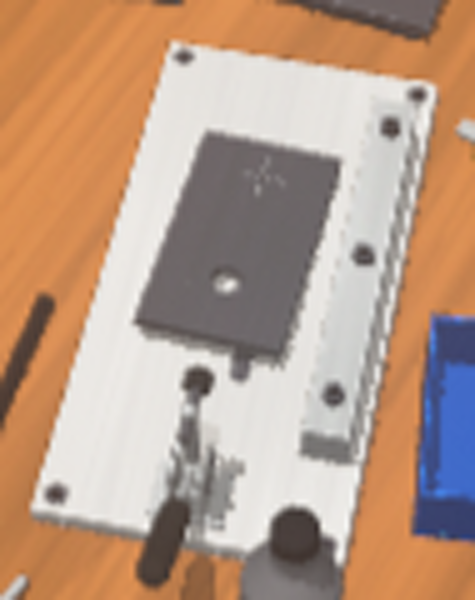

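```bash
cat > fit.py <<'E'
from h import *
from scipy.optimize import least_squares
def linecorners(mask,n=4):
    cs,_=cv2.findContours(mask.astype(np.uint8),cv2.RETR_EXTERNAL,cv2.CHAIN_APPROX_NONE)
    c=max(cs,key=cv2.contourArea); c=c[:,0,:].astype(float)
    b=cv2.boxPoints(cv2.minAreaRect(c.astype(np.float32)))
    L=[]
    for i in range(4):
        a,e=b[i],b[(i+1)%4]; d=(e-a)/np.linalg.norm(e-a); l=np.linalg.norm(e-a)
        s=(c-a)@d; q=(c-a)@np.array([-d[1],d[0]])
        pts=c[(s>.12*l)&(s<.88*l)&(abs(q)<3.5)].astype(np.float32)
        vx,vy,x,y=cv2.fitLine(pts,cv2.DIST_HUBER,0,.01,.01).ravel(); L.append((np.array([x,y]),np.array([vx,vy])))
    out=[]
    for i in range(4):
        (p,d),(q,e)=L[i-1],L[i]
        t=np.linalg.solve(np.c_[d,-e],q-p); out.append(p+t[0]*d)
    return np.array(out)
E
python3 - <<'E'
from fit import *
z=np.load("top0.npz");p=z['p'];hsv=cv2.cvtColor(p,cv2.COLOR_RGB2HSV)
roi=np.zeros(p.shape[:2],bool);roi[145:240,165:305]=1
w=(hsv[...,1]<50)&(hsv[...,2]>150)&roi
w=cv2.morphologyEx(w.astype(np.uint8),cv2.MORPH_OPEN,np.ones((3,3)))
cj=linecorners(w); print("jig px",cj); J=atz("top",cj,.015); print(J, np.linalg.norm(J-np.roll(J,-1,0),axis=1))
dk=(hsv[...,2]<135)&(hsv[...,1]<90)&roi
dk=cv2.morphologyEx(dk.astype(np.uint8),cv2.MORPH_OPEN,np.ones((5,5)))
cp=linecorners(dk); print("plate px",cp); P=atz("top",cp,.025);print(P,np.linalg.norm(P-np.roll(P,-1,0),axis=1))
d=z['d']
for u,v in cj.round().astype(int): print(u,v,d[v,u])
# depth based heights of plate
m=cv2.erode(dk,np.ones((5,5)))>0
vv,uu=np.nonzero(m); X=bydepth("top",np.c_[uu,vv],d[vv,uu]); A=np.c_[X[:,:2],np.ones(len(X))]
print(np.linalg.lstsq(A,X[:,2],rcond=None)[0], X[:,2].min(),X[:,2].max())
m=cv2.erode(w,np.ones((5,5)))>0
vv,uu=np.nonzero(m); X=bydepth("top",np.c_[uu,vv],d[vv,uu]);print(np.percentile(X[:,2],[5,50,95]))
h=(hsv[...,1]<60)&(hsv[...,2]>150); h[:,:229]=0;h[:,248:]=0;h[:186]=0;h[204:]=0
n,l,s,cen=cv2.connectedComponentsWithStats(h.astype(np.uint8));print(s,cen)
E
```

```text
jig px [[172.66086 182.391  ]
 [277.0688  153.04077]
 [292.79483 204.06328]
 [186.22165 234.54175]]
[[ 0.60959042  0.21718139  0.015     ]
 [ 0.71192915 -0.12499134  0.015     ]
 [ 0.54099901 -0.17512595  0.015     ]
 [ 0.44023261  0.16679692  0.015     ]] [0.35714898 0.17813084 0.35646195 0.1766937 ]
plate px [[200.19626 190.00977]
 [246.47945 179.09506]
 [252.04971 204.71053]
 [205.34639 215.70186]]
[[ 0.58318541  0.12495495  0.025     ]
 [ 0.62038196 -0.0241138   0.025     ]
 [ 0.53656096 -0.04269263  0.025     ]
 [ 0.50005703  0.1060893   0.025     ]] [0.15363943 0.0858553  0.15319465 0.08524225]
173 182 1.1815064
277 153 1.2057949
293 204 1.1733899
186 235 1.1672862
[-0.82964047 -0.69197848  0.52551535] 0.017501035305709213 1.1792477481298251
[0.012228   0.01615871 0.04548336]
[[     0      0    512    384 196581]
 [   234    192      6      6     27]] [[255.50259181 191.49957524]
 [236.62962963 194.59259259]]
```

```bash
cat >> fit.py <<'E'
def grow(c):  # push corners out by .5px along the two edges
    m=c.mean(0); o=[]
    for i in range(4):
        a=c[i]-c[i-1]; b=c[i]-c[(i+1)%4]; o.append(c[i]+.5*a/np.linalg.norm(a)+.5*b/np.linalg.norm(b))
    return np.array(o)
E
cat > m0.py <<'E'
from fit import *
cj=np.array([[172.66086,182.391],[277.0688,153.04077],[292.79483,204.06328],[186.22165,234.54175]])
cp=np.array([[200.19626,190.00977],[246.47945,179.09506],[252.04971,204.71053],[205.34639,215.70186]])
cj,cp=grow(cj),grow(cp)
mj=np.array([[-.155,.082],[.205,.082],[.205,-.098],[-.155,-.098]])
def jp(q,M): c,s=np.cos(q[2]),np.sin(q[2]); return np.c_[q[0]+c*M[:,0]-s*M[:,1], q[1]+s*M[:,0]+c*M[:,1], M[:,2]]
r=least_squares(lambda q:(proj("top",jp(q,np.c_[mj,np.full(4,.015)]))-cj).ravel(),[.57,.05,-1.3]); j=r.x
print("jig",j,np.degrees(j[2]),"res",r.fun.round(2))
# plate in world: x,y,yaw, tilt fixed (-x end bottom edge on base)
def pl(q,M,tilt):
    R=Rot.from_euler('ZY',[q[2],-tilt]).as_matrix(); z0=.015+.08*np.sin(tilt)
    return M@R.T+[q[0],q[1],z0]
mp=np.array([[-.08,.045,.007],[.08,.045,.007],[.08,-.045,.007],[-.08,-.045,.007]])
for t in (.06,.08,.1):
    r=least_squares(lambda q:(proj("top",pl(q,mp,t))-cp).ravel(),[.57,.05,-1.3]); q=r.x
    H=pl(q,np.array([[.035,0,0],[0,0,0],[.035,0,.007],[.08,.045,0],[-.08,.045,0]]),t)
    c,s=np.cos(j[2]),np.sin(j[2]); Hj=np.c_[(H[:,:2]-j[:2])@np.array([[c,-s],[s,c]]),H[:,2]]
    print(t,q,"skew",q[2]-j[2],r.cost); print((Hj*1000).round(1)); print(proj("top",H[2]))
E
python3 m0.py
```

```text
jig [ 0.57627524  0.04719624 -1.28252086] -73.48303261475793 res [ 0.03 -0.03 -0.02  0.26  0.01 -0.21 -0.02 -0.  ]
0.06 [ 0.55983229  0.04086278 -1.34152453] skew -0.05900366371590082 0.592895167807205
[[ 36.3 -19.6  21.9]
 [  1.4 -17.6  19.8]
 [ 35.9 -19.6  28.9]
 [ 83.8  22.6  24.6]
 [-75.7  32.1  15. ]]
[[236.56889096 194.83039498]]
0.08 [ 0.55958425  0.04073603 -1.34412897] skew -0.06160810183311294 0.5672645693960063
[[ 36.3 -20.   24.2]
 [  1.4 -17.8  21.4]
 [ 35.7 -20.   31.2]
 [ 83.8  22.2  27.8]
 [-75.4  32.   15. ]]
[[236.53424648 194.8291209 ]]
0.1 [ 0.55933571  0.04060901 -1.34673157] skew -0.06421070603696544 0.5332563455153725
[[ 36.3 -20.3  26.5]
 [  1.5 -18.1  23. ]
 [ 35.6 -20.3  33.4]
 [ 83.8  21.7  31. ]
 [-75.   31.9  15. ]]
[[236.49526812 194.82893869]]
```

```bash
cat > plan.py <<'E'
from h import *
j=np.array([0.57627524,0.04719624,-1.28252086])
Rj=Rot.from_euler('z',j[2]).as_matrix(); oj=np.array([j[0],j[1],0])
def w2j(X): return (np.asarray(X)-oj)@Rj
def j2w(X): return np.asarray(X)@Rj.T+oj
def toolR(zj): # tool z dir in jig frame (horizontal), y down
    z=Rj@np.array([*zj,0.]); y=np.array([0,0,-1.]); return np.c_[np.cross(y,z),y,z]
def cmd(Pj,zj,P0=None,R0=None):
    s=env.get_state(); P0=s['position'] if P0 is None else P0; R0=Rot.from_rotvec(s['orientation']).as_matrix() if R0 is None else R0
    d=R0.T@(j2w(Pj)-P0); r=Rot.from_matrix(R0.T@toolR(zj)).as_rotvec()
    print("slide",(d/.5).round(4),"dr",(r/np.pi).round(4),"mm",(np.linalg.norm(d)*1000).round(1),"deg",np.degrees(np.linalg.norm(r)).round(1))
def st():
    s=env.get_state(); R=Rot.from_rotvec(s['orientation']).as_matrix()
    print("t",s['t'],"jig mm",(w2j(s['position'])*1000).round(1),"Fjig",(s['ft_force']@Rj).round(1),"gw",s['gripper_width'].__round__(2))
    print("tool x,y,z in jig (cols)\n",(Rj.T@R).round(3))
    print("j",s['joint_pos'].round(2))
E
python3 - <<'E'
from plan import *
st()
for z in ([0,1],[0,-1]): cmd([.001,-.082,.10],z)
E
```

```text
t 0.1 jig mm [-596.  -125.6  241.4] Fjig [0.  0.5 0.4] gw 1.0
tool x,y,z in jig (cols)
 [[-0.735  0.001 -0.678]
 [ 0.678 -0.001 -0.735]
 [-0.002 -1.    -0.   ]]
j [-1.21  0.4   0.05  1.54 -0.02  1.21 -0.05]
slide [-0.8181  0.2842 -0.8735] dr [ 7.000e-04  7.629e-01 -2.000e-04] mm 615.0 deg 137.3
slide [-0.8181  0.2842 -0.8735] dr [-2.000e-04 -2.371e-01 -6.000e-04] mm 615.0 deg 42.7
```

>>> carry_out(commands=[{"slide": [-0.818, 0, -0.8735], "dr": [0, -0.237, 0]}, {"slide": [-0.818, 0, -0.8735], "dr": [0, -0.237, 0]}, {"slide": [-0.818, 0, -0.8735], "dr": [0, -0.237, 0]}, {"slide": [-0.818, 0, -0.8735], "dr": [0, -0.237, 0]}, {"slide": [-0.818, 0, -0.8735], "dr": [0, -0.237, 0]}, {"slide": [-0.818, 0, -0.8735], "dr": [0, -0.237, 0]}, {"slide": [-0.818, 0, -0.8735], "dr": [0, -0.237, 0]}, {"slide": [-0.818, 0, -0.8735], "dr": [0, -0.237, 0]}, {"slide": [-0.818, 0, -0.8735], "dr": [0, -0.237, 0]}, {"slide": [-0.818, 0, -0.8735], "dr": [0, -0.237, 0]}], jaw=0)

```text
t: 1.35
position: [0.4985, 0.0202, 0.2422]
orientation: [-1.061, -1.415, 1.416]
ft_force: [0.1, 0.4, 0.2]
gripper_width: 0.499
```

```bash
python3 - <<'E'
from plan import *
st()
cmd([.001,-.082,.06],[0,-1])
E
```

```text
t 1.35 jig mm [  3.8 -82.2 242.2] Fjig [-0.3  0.2  0.2] gw 0.5
tool x,y,z in jig (cols)
 [[-1.     0.001 -0.004]
 [ 0.004 -0.    -1.   ]
 [-0.001 -1.     0.   ]]
j [-0.43  0.13  0.34  1.9  -0.05  1.12  1.78]
slide [ 0.0058  0.3644 -0.0005] dr [-0.0001 -0.0013 -0.0002] mm 182.2 deg 0.2
```

>>> carry_out(commands=[{"slide": [0.005, 0.12, 0], "dr": [0, 0, 0]}, {"slide": [0.005, 0.24, 0], "dr": [0, 0, 0]}, {"slide": [0.005, 0.35, 0], "dr": [0, 0, 0]}, {"slide": [0.005, 0.364, 0], "dr": [0, 0, 0]}, {"slide": [0.005, 0.364, 0], "dr": [0, 0, 0]}])

```text
t: 1.98
position: [0.4983, 0.0261, 0.0611]
orientation: [-1.06, -1.419, 1.418]
ft_force: [0.8, -0.1, 1.0]
gripper_width: 0.501
```

```bash
python3 - <<'E'
from plan import *
st()
for n,b in (("top",(165,305,145,240)),("scene",(215,310,130,250))):
    p,d=optics.read_camera(n); np.savez(n+"1.npz",p=p,d=d); zoom(p,n,*b,5,f"pics/{n}1.png")
E
```

```text
t 1.975 jig mm [ -1.9 -80.7  61.1] Fjig [0.4 0.8 1. ] gw 0.5
tool x,y,z in jig (cols)
 [[-1.     0.    -0.001]
 [ 0.001  0.001 -1.   ]
 [-0.    -1.    -0.001]]
j [-0.38  0.37  0.29  2.07 -0.16  0.72  1.87]
```

View pics/top1.png

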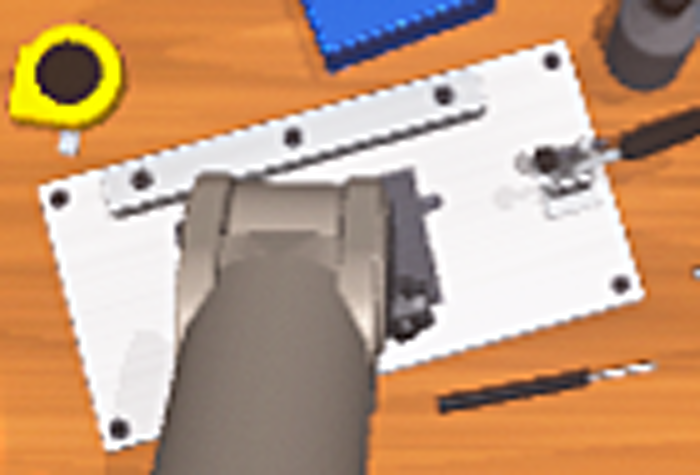

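View pics/scene1.png

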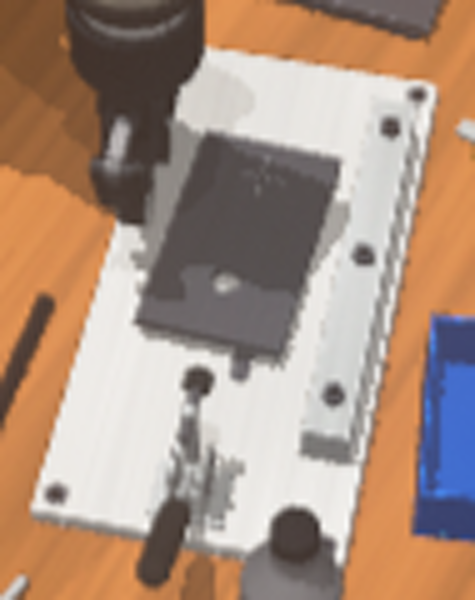

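The scene view shows the fingers near (130,190) beside the plate's -y side and clear of it. The arm hides the plate in the top view. I'll go down carefully to feel the base.

>>> carry_out(commands=[{"slide": [0, 0.04, 0]}, {"slide": [0, 0.05, 0]}, {"slide": [0, 0.054, 0]}, {"slide": [0, 0.056, 0]}])

```text
schema error: expected keys slide, dr
```

>>> carry_out(commands=[{"slide": [0, 0.002, 0]}, {"slide": [0, 0.004, 0]}, {"slide": [0, 0.006, 0]}])

```text
schema error: expected keys slide, dr
```

>>> carry_out(commands=[{"slide": [0, 0.04, 0], "dr": [0, 0, 0]}, {"slide": [0, 0.05, 0], "dr": [0, 0, 0]}, {"slide": [0, 0.054, 0], "dr": [0, 0, 0]}, {"slide": [0, 0.056, 0], "dr": [0, 0, 0]}])

```text
t: 2.58
position: [0.4983, 0.0262, 0.0331]
orientation: [-1.06, -1.419, 1.417]
ft_force: [0.0, 0.2, 0.8]
gripper_width: 0.501
```

>>> carry_out(commands=[{"slide": [0, 0.002, 0], "dr": [0, 0, 0]}, {"slide": [0, 0.004, 0], "dr": [0, 0, 0]}, {"slide": [0, 0.004, 0], "dr": [0, 0, 0]}])

```text
t: 2.95
position: [0.4976, 0.0261, 0.0303]
orientation: [-1.059, -1.418, 1.418]
ft_force: [0.4, 0.1, 0.0]
gripper_width: 0.502
```

>>> carry_out(commands=[{"slide": [0, 0.002, 0], "dr": [0, 0, 0]}, {"slide": [0, 0.004, 0], "dr": [0, 0, 0]}, {"slide": [0, 0.004, 0], "dr": [0, 0, 0]}])

```text
t: 3.32
position: [0.4975, 0.0261, 0.0282]
orientation: [-1.059, -1.418, 1.418]
ft_force: [0.5, 0.9, 0.8]
gripper_width: 0.498
```

>>> carry_out(commands=[{"slide": [0, 0.002, 0], "dr": [0, 0, 0]}, {"slide": [0, 0.003, 0], "dr": [0, 0, 0]}])

```text
t: 3.58
position: [0.4976, 0.0261, 0.0268]
orientation: [-1.059, -1.418, 1.418]
ft_force: [0.4, -0.0, 0.1]
gripper_width: 0.501
```

>>> carry_out(commands=[{"slide": [0, 0.002, 0], "dr": [0, 0, 0]}, {"slide": [0, 0.003, 0], "dr": [0, 0, 0]}])

```text
t: 3.82
position: [0.4976, 0.0261, 0.0252]
orientation: [-1.059, -1.418, 1.418]
ft_force: [-0.9, -0.2, -0.1]
gripper_width: 0.5
```

>>> carry_out(commands=[{"slide": [0, 0.002, 0], "dr": [0, 0, 0]}, {"slide": [0, 0.002, 0], "dr": [0, 0, 0]}])

```text
t: 4.08
position: [0.4976, 0.0261, 0.0243]
orientation: [-1.059, -1.418, 1.418]
ft_force: [-1.0, 0.6, -0.6]
gripper_width: 0.501
```

>>> carry_out(commands=[{"slide": [0, 0.002, 0], "dr": [0, 0, 0]}, {"slide": [0, 0.002, 0], "dr": [0, 0, 0]}])

```text
t: 4.32
position: [0.4977, 0.0261, 0.0242]
orientation: [-1.059, -1.418, 1.417]
ft_force: [-3.1, 1.4, 8.9]
gripper_width: 0.496
```

>>> carry_out(commands=[{"slide": [0, 0.002, 0], "dr": [0, 0, 0]}, {"slide": [0, 0.002, 0], "dr": [0, 0, 0]}])

```text
t: 4.58
position: [0.4977, 0.0261, 0.0241]
orientation: [-1.058, -1.418, 1.417]
ft_force: [-5.4, -0.9, 18.6]
gripper_width: 0.502
```

>>> carry_out(commands=[{"slide": [0, 0.002, 0], "dr": [0, 0, 0]}, {"slide": [0, 0.002, 0], "dr": [0, 0, 0]}])

```text
t: 4.82
position: [0.4977, 0.0261, 0.0241]
orientation: [-1.058, -1.418, 1.417]
ft_force: [-8.9, -0.8, 28.5]
gripper_width: 0.505
```

>>> carry_out(commands=[{"slide": [0, -0.006, 0], "dr": [0, 0, 0]}, {"slide": [0, -0.01, 0], "dr": [0, 0, 0]}, {"slide": [0, -0.01, -0.006], "dr": [0, 0, 0]}, {"slide": [0, -0.01, -0.012], "dr": [0, 0, 0]}, {"slide": [0, -0.01, -0.016], "dr": [0, 0, 0]}, {"slide": [0, -0.01, -0.016], "dr": [0, 0, 0]}])

```text
t: 5.58
position: [0.5035, 0.0279, 0.0256]
orientation: [-1.056, -1.414, 1.419]
ft_force: [-4.3, -1.9, 0.5]
gripper_width: 0.501
```

```bash
python3 - <<'E'
from plan import *
st()
p,d=optics.read_camera("scene"); zoom(p,"scene",215,310,130,250,5,f"pics/scene2.png")
E
```

```text
t 5.575 jig mm [ -2.2 -75.3  25.6] Fjig [ 0.6 -4.6  0.5] gw 0.5
tool x,y,z in jig (cols)
 [[-1.    -0.001 -0.001]
 [ 0.001 -0.004 -1.   ]
 [ 0.001 -1.     0.004]]
j [-0.37  0.44  0.27  2.07 -0.19  0.65  1.89]
```

View pics/scene2.png

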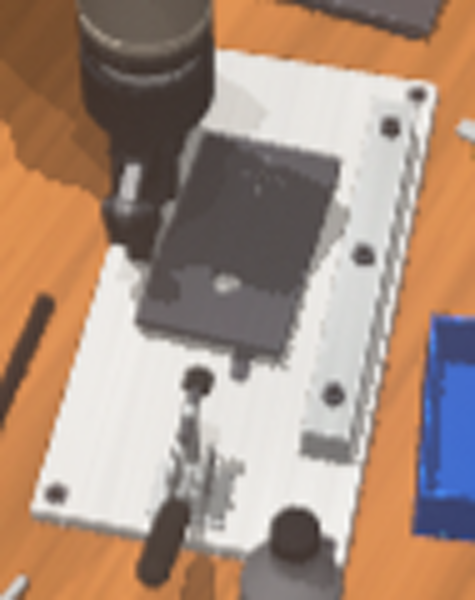

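The fingers now touch the plate's -y side near the hole end (135,270), with about 5 N. I'll push slowly towards the fence.

>>> carry_out(commands=[{"slide": [0, 0, -0.003], "dr": [0, 0, 0]}, {"slide": [0, 0, -0.006], "dr": [0, 0, 0]}, {"slide": [0, 0, -0.008], "dr": [0, 0, 0]}, {"slide": [0, 0, -0.01], "dr": [0, 0, 0]}])

```text
t: 6.12
position: [0.5086, 0.0289, 0.0259]
orientation: [-1.058, -1.415, 1.419]
ft_force: [-5.2, -2.9, 1.1]
gripper_width: 0.5
```

>>> carry_out(commands=[{"slide": [0, 0, -0.003], "dr": [0, 0, 0]}, {"slide": [0, 0, -0.006], "dr": [0, 0, 0]}, {"slide": [0, 0, -0.008], "dr": [0, 0, 0]}, {"slide": [0, 0, -0.01], "dr": [0, 0, 0]}])

```text
t: 6.62
position: [0.5121, 0.0301, 0.0257]
orientation: [-1.055, -1.413, 1.421]
ft_force: [-7.2, -2.8, 3.2]
gripper_width: 0.496
```

>>> carry_out(commands=[{"slide": [0, 0, -0.003], "dr": [0, 0, 0]}, {"slide": [0, 0, -0.006], "dr": [0, 0, 0]}, {"slide": [0, 0, -0.008], "dr": [0, 0, 0]}, {"slide": [0, 0, -0.01], "dr": [0, 0, 0]}])

```text
t: 7.12
position: [0.5164, 0.0318, 0.0256]
orientation: [-1.054, -1.413, 1.421]
ft_force: [-7.8, -3.2, 4.3]
gripper_width: 0.498
```

```bash
python3 - <<'E'
from plan import *
st()
p,d=optics.read_camera("scene"); zoom(p,"scene",215,310,130,250,5,f"pics/scene3.png")
E
```

```text
t 7.125 jig mm [ -2.2 -61.8  25.6] Fjig [ 0.9 -8.4  4.3] gw 0.5
tool x,y,z in jig (cols)
 [[-1.    -0.001 -0.001]
 [ 0.001 -0.007 -1.   ]
 [ 0.001 -1.     0.007]]
j [-0.37  0.46  0.27  2.04 -0.19  0.67  1.89]
```

View pics/scene3.png

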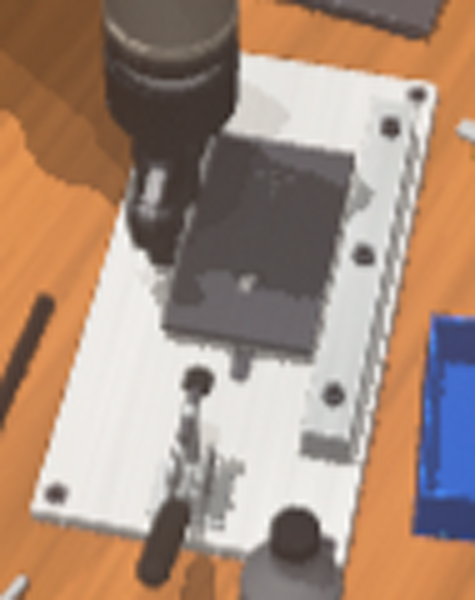

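The plate is straightening. Its fence-side edge runs from (355,155) to (318,350), a few mm short of the fence. I'll continue more gently.

>>> carry_out(commands=[{"slide": [0, 0, -0.003], "dr": [0, 0, 0]}, {"slide": [0, 0, -0.006], "dr": [0, 0, 0]}, {"slide": [0, 0, -0.008], "dr": [0, 0, 0]}])

```text
t: 7.55
position: [0.5201, 0.033, 0.0257]
orientation: [-1.054, -1.413, 1.421]
ft_force: [-8.8, -2.3, 5.5]
gripper_width: 0.5
```

>>> carry_out(commands=[{"slide": [0, 0, -0.002], "dr": [0, 0, 0]}, {"slide": [0, 0, -0.002], "dr": [0, 0, 0]}])

```text
t: 7.8
position: [0.5211, 0.0334, 0.0257]
orientation: [-1.054, -1.413, 1.421]
ft_force: [-8.3, -1.7, 6.2]
gripper_width: 0.502
```

>>> carry_out(commands=[{"slide": [0, 0, -0.002], "dr": [0, 0, 0]}, {"slide": [0, 0, -0.002], "dr": [0, 0, 0]}])

```text
t: 8.05
position: [0.5217, 0.0336, 0.0256]
orientation: [-1.053, -1.412, 1.421]
ft_force: [-9.2, -1.1, 5.4]
gripper_width: 0.497
```

>>> carry_out(commands=[{"slide": [0, 0, -0.002], "dr": [0, 0, 0]}, {"slide": [0, 0, -0.002], "dr": [0, 0, 0]}])

```text
t: 8.3
position: [0.5217, 0.0336, 0.0256]
orientation: [-1.051, -1.41, 1.422]
ft_force: [-10.1, -2.8, 8.8]
gripper_width: 0.503
```

```bash
python3 - <<'E'
from plan import *
st()
p,d=optics.read_camera("scene"); zoom(p,"scene",215,310,130,250,5,f"pics/scene4.png")
E
```

```text
t 8.3 jig mm [ -2.5 -56.2  25.6] Fjig [ -0.1 -10.4   8.8] gw 0.5
tool x,y,z in jig (cols)
 [[-1.    -0.002 -0.001]
 [ 0.001 -0.01  -1.   ]
 [ 0.002 -1.     0.01 ]]
j [-0.37  0.47  0.27  2.03 -0.19  0.68  1.89]
```

View pics/scene4.png

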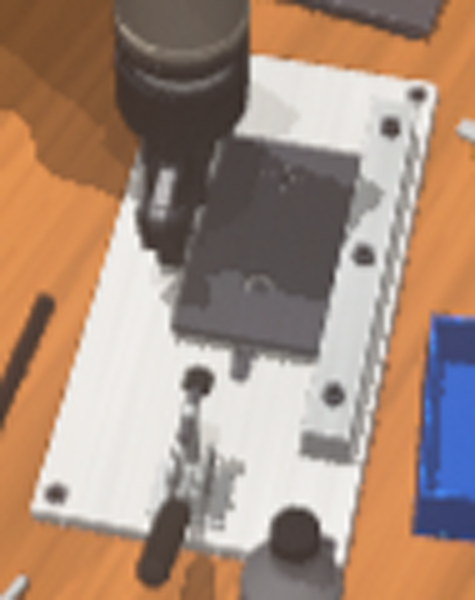

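>>> carry_out(commands=[{"slide": [0, 0, -0.002], "dr": [0, 0, 0]}, {"slide": [0, 0, -0.002], "dr": [0, 0, 0]}])

```text
t: 8.6
position: [0.5217, 0.0336, 0.0255]
orientation: [-1.05, -1.409, 1.423]
ft_force: [-13.2, -3.2, 10.8]
gripper_width: 0.498
```

```bash
python3 - <<'E'
from plan import *
st()
E
```

```text
t 8.6 jig mm [ -2.4 -56.2  25.5] Fjig [ -0.7 -13.6  10.8] gw 0.5
tool x,y,z in jig (cols)
 [[-1.    -0.002 -0.001]
 [ 0.001 -0.012 -1.   ]
 [ 0.002 -1.     0.012]]
j [-0.37  0.47  0.27  2.02 -0.19  0.68  1.89]
```

The side is against the fence: the position has stalled at y = -56.2 and the force is rising to 13.6 N. I'll back off and go round to the plate's tail end.

>>> carry_out(commands=[{"slide": [0, 0, 0.02], "dr": [0, 0, 0]}, {"slide": [0, 0, 0.06], "dr": [0, 0, 0]}, {"slide": [0, -0.06, 0.06], "dr": [0, 0, 0]}, {"slide": [0, -0.15, 0.06], "dr": [0, 0, 0]}, {"slide": [0, -0.15, 0.06], "dr": [0, 0, 0]}])

```text
t: 9.22
position: [0.5031, 0.0272, 0.1051]
orientation: [-1.067, -1.428, 1.412]
ft_force: [0.4, 0.6, -0.4]
gripper_width: 0.497
```

```bash
python3 - <<'E'
from plan import *
st()
cmd([-.112,0,.10],[-1,0])
E
```

```text
t 9.225 jig mm [ -1.6 -75.9 105.1] Fjig [-0.5  0.5 -0.4] gw 0.5
tool x,y,z in jig (cols)
 [[-1.     0.001  0.   ]
 [-0.     0.012 -1.   ]
 [-0.001 -1.    -0.012]]
j [-0.41  0.3   0.32  2.04 -0.13  0.81  1.84]
slide [ 0.2208  0.0117 -0.1517] dr [0.0032 0.5    0.0027] mm 134.1 deg 90.0
```

>>> carry_out(commands=[{"slide": [0.08, 0, -0.05], "dr": [0, 0.06, 0]}, {"slide": [0.16, 0, -0.1], "dr": [0.003, 0.12, 0.003]}, {"slide": [0.221, 0, -0.152], "dr": [0.003, 0.18, 0.003]}, {"slide": [0.221, 0, -0.152], "dr": [0.003, 0.24, 0.003]}, {"slide": [0.221, 0, -0.152], "dr": [0.003, 0.3, 0.003]}, {"slide": [0.221, 0, -0.152], "dr": [0.003, 0.36, 0.003]}, {"slide": [0.221, 0, -0.152], "dr": [0.003, 0.42, 0.003]}, {"slide": [0.221, 0, -0.152], "dr": [0.003, 0.48, 0.003]}, {"slide": [0.221, 0, -0.152], "dr": [0.003, 0.5, 0.003]}, {"slide": [0.221, 0, -0.152], "dr": [0.003, 0.5, 0.003]}])

```text
t: 10.48
position: [0.5404, 0.1543, 0.1007]
orientation: [-1.561, -0.219, 0.236]
ft_force: [0.6, -0.3, -0.3]
gripper_width: 0.5
```

```bash
python3 - <<'E'
from plan import *
st()
cmd([-.112,0,.028],[-1,0])
for n,b in (("top",(165,305,145,240)),("scene",(215,310,130,250))):
    p,d=optics.read_camera(n); np.savez(n+"5.npz",p=p,d=d); zoom(p,n,*b,5,f"pics/{n}5.png")
E
```

```text
t 10.475 jig mm [-112.9   -4.   100.7] Fjig [ 0.5  0.5 -0.3] gw 0.5
tool x,y,z in jig (cols)
 [[-0.001  0.001 -1.   ]
 [ 1.    -0.011 -0.001]
 [-0.011 -1.    -0.001]]
j [-0.84  0.47  0.62  1.9  -0.35  0.89  0.24]
slide [ 0.0096  0.1454 -0.0018] dr [ 0.0002  0.0003 -0.0035] mm 72.8 deg 0.6
```

View pics/top5.png

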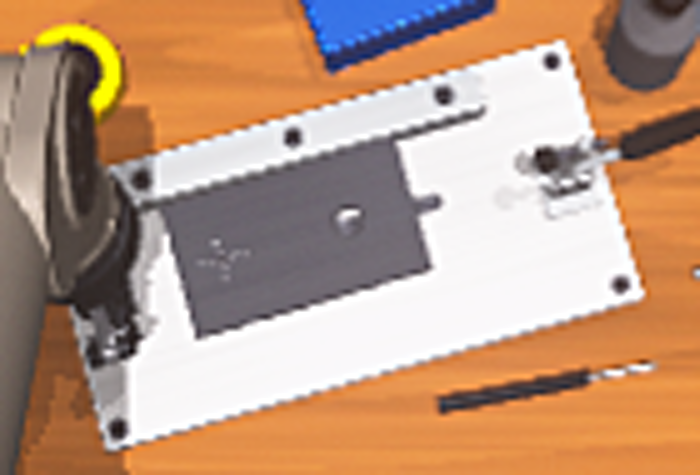

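View pics/scene5.png

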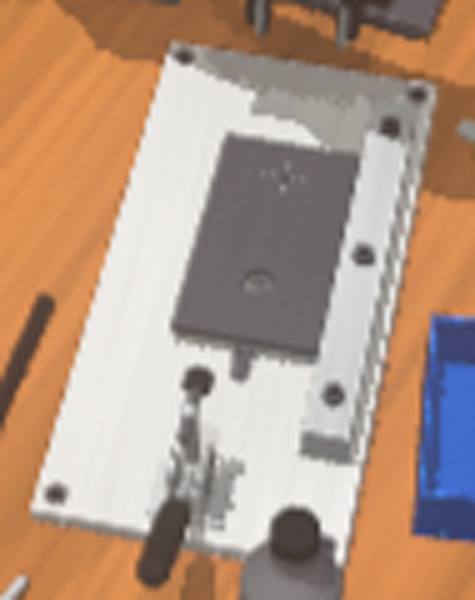

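The plate's long side is now flush with the fence. In the top view its hole is at (348,220), and part of the pin shows as a crescent on the hole's right side. I'll lower the gripper behind the tail end.

>>> carry_out(commands=[{"slide": [0.0096, 0.05, -0.002], "dr": [0, 0, -0.0035]}, {"slide": [0.0096, 0.11, -0.002], "dr": [0, 0, -0.0035]}, {"slide": [0.0096, 0.14, -0.002], "dr": [0, 0, -0.0035]}, {"slide": [0.0096, 0.147, -0.002], "dr": [0, 0, -0.0035]}, {"slide": [0.0096, 0.147, -0.002], "dr": [0, 0, -0.0035]}])

```text
t: 11.2
position: [0.5447, 0.1541, 0.0283]
orientation: [-1.559, -0.226, 0.226]
ft_force: [0.6, -0.9, -0.2]
gripper_width: 0.503
```

```bash
python3 - <<'E'
from plan import *
st()
E
```

```text
t 11.2 jig mm [-1.115e+02  1.000e-01  2.830e+01] Fjig [ 1.   0.3 -0.2] gw 0.5
tool x,y,z in jig (cols)
 [[ 0. -0. -1.]
 [ 1.  0.  0.]
 [ 0. -1.  0.]]
j [-0.78  0.57  0.55  1.94 -0.43  0.75  0.31]
```

>>> carry_out(commands=[{"slide": [0, 0.004, -0.008], "dr": [0, 0, 0]}, {"slide": [0, 0.004, -0.016], "dr": [0, 0, 0]}, {"slide": [0, 0.004, -0.024], "dr": [0, 0, 0]}, {"slide": [0, 0.004, -0.03], "dr": [0, 0, 0]}, {"slide": [0, 0.004, -0.034], "dr": [0, 0, 0]}])

```text
t: 11.82
position: [0.549, 0.1375, 0.0258]
orientation: [-1.559, -0.225, 0.226]
ft_force: [-0.6, -0.2, -0.2]
gripper_width: 0.499
```

>>> carry_out(commands=[{"slide": [0, 0, -0.003], "dr": [0, 0, 0]}, {"slide": [0, 0, -0.006], "dr": [0, 0, 0]}, {"slide": [0, 0, -0.008], "dr": [0, 0, 0]}])

```text
t: 12.2
position: [0.5498, 0.1348, 0.0257]
orientation: [-1.558, -0.225, 0.227]
ft_force: [-0.8, 2.4, 0.9]
gripper_width: 0.5
```

```bash
python3 - <<'E'
from plan import *
st()
E
```

```text
t 12.2 jig mm [-91.5  -0.5  25.7] Fjig [-2.5 -0.   0.9] gw 0.5
tool x,y,z in jig (cols)
 [[ 0.    -0.001 -1.   ]
 [ 1.    -0.001  0.   ]
 [-0.001 -1.     0.001]]
j [-0.74  0.58  0.55  1.94 -0.43  0.75  0.35]
```

>>> carry_out(commands=[{"slide": [0.001, 0, -0.002], "dr": [0, 0, 0]}, {"slide": [0.001, 0, -0.004], "dr": [0, 0, 0]}, {"slide": [0.001, 0, -0.006], "dr": [0, 0, 0]}, {"slide": [0.001, 0, -0.008], "dr": [0, 0, 0]}, {"slide": [0.001, 0, -0.01], "dr": [0, 0, 0]}])

```text
t: 12.82
position: [0.5502, 0.1339, 0.0257]
orientation: [-1.553, -0.224, 0.231]
ft_force: [-4.9, 8.8, 4.0]
gripper_width: 0.502
```

```bash
cat > look.py <<'E'
import sys
from plan import *
st(); k=sys.argv[1]
ims=[]
for n,b in (("top",(195,275,165,225)),("scene",(240,310,150,210))):
    p,d=optics.read_camera(n); np.savez(n+k+".npz",p=p,d=d); u0,u1,v0,v1=b; ims.append(cv2.resize(p[v0:v1,u0:u1,::-1],(400,300) if n=="scene" and 0 else (380,int(380*(v1-v0)/(u1-u0))),interpolation=cv2.INTER_CUBIC))
h=min(i.shape[0] for i in ims); cv2.imwrite(f"pics/L{k}.png",np.hstack([i[:h] for i in ims]))
E
python3 look.py 6
```

```text
t 12.825 jig mm [-90.6  -0.4  25.7] Fjig [-9.9 -2.2  4. ] gw 0.5
tool x,y,z in jig (cols)
 [[-0.002 -0.006 -1.   ]
 [ 1.    -0.003 -0.002]
 [-0.003 -1.     0.006]]
j [-0.73  0.58  0.54  1.93 -0.44  0.75  0.36]
```

View pics/L6.png

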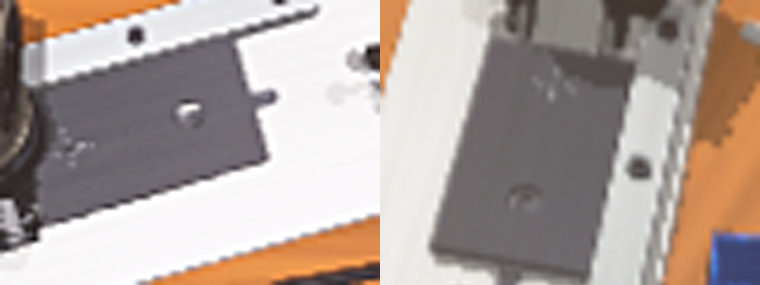

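>>> carry_out(commands=[{"slide": [0, 0, -0.002], "dr": [0, 0, 0]}, {"slide": [0, 0, -0.004], "dr": [0, 0, 0]}])

```text
t: 13.18
position: [0.5507, 0.1321, 0.0257]
orientation: [-1.553, -0.224, 0.231]
ft_force: [-4.3, 8.6, 5.3]
gripper_width: 0.5
```

>>> carry_out(commands=[{"slide": [0, 0, -0.002], "dr": [0, 0, 0]}, {"slide": [0, 0, -0.004], "dr": [0, 0, 0]}])

```text
t: 13.42
position: [0.5512, 0.1301, 0.0257]
orientation: [-1.553, -0.224, 0.231]
ft_force: [-4.7, 9.0, 4.0]
gripper_width: 0.501
```

Now it slides steadily at about 9 to 10 N.

>>> carry_out(commands=[{"slide": [0, 0, -0.002], "dr": [0, 0, 0]}, {"slide": [0, 0, -0.004], "dr": [0, 0, 0]}, {"slide": [0, 0, -0.006], "dr": [0, 0, 0]}])

```text
t: 13.8
position: [0.5521, 0.1273, 0.0257]
orientation: [-1.553, -0.224, 0.231]
ft_force: [-4.7, 8.3, 3.9]
gripper_width: 0.497
```

```bash
python3 look.py 7
```

```text
t 13.8 jig mm [-83.7  -0.4  25.7] Fjig [-9.3 -2.1  3.9] gw 0.5
tool x,y,z in jig (cols)
 [[-0.002 -0.007 -1.   ]
 [ 1.    -0.003 -0.002]
 [-0.003 -1.     0.007]]
j [-0.72  0.58  0.54  1.93 -0.44  0.75  0.37]
```

View pics/L7.png

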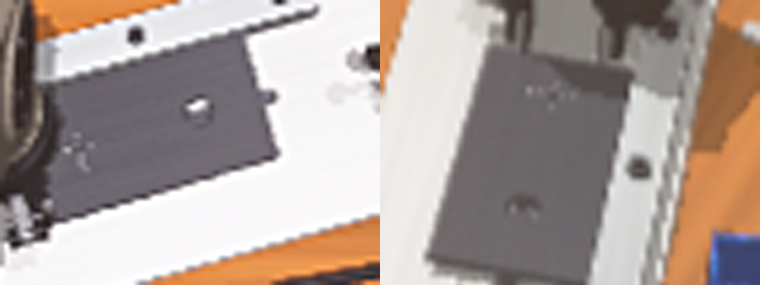

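>>> carry_out(commands=[{"slide": [0, 0, -0.002], "dr": [0, 0, 0]}, {"slide": [0, 0, -0.004], "dr": [0, 0, 0]}, {"slide": [0, 0, -0.006], "dr": [0, 0, 0]}])

```text
t: 14.28
position: [0.553, 0.1245, 0.0257]
orientation: [-1.553, -0.224, 0.231]
ft_force: [-4.5, 8.4, 4.2]
gripper_width: 0.501
```

>>> carry_out(commands=[{"slide": [0, 0, -0.002], "dr": [0, 0, 0]}, {"slide": [0, 0, -0.004], "dr": [0, 0, 0]}, {"slide": [0, 0, -0.004], "dr": [0, 0, 0]}])

```text
t: 14.65
position: [0.5536, 0.1224, 0.0257]
orientation: [-1.553, -0.224, 0.231]
ft_force: [-4.5, 8.7, 3.6]
gripper_width: 0.5
```

```bash
python3 look.py 8
```

```text
t 14.65 jig mm [-78.5  -0.4  25.7] Fjig [-9.6 -1.8  3.6] gw 0.5
tool x,y,z in jig (cols)
 [[-0.002 -0.006 -1.   ]
 [ 1.    -0.003 -0.002]
 [-0.003 -1.     0.006]]
j [-0.71  0.58  0.54  1.93 -0.44  0.75  0.38]
```

View pics/L8.png

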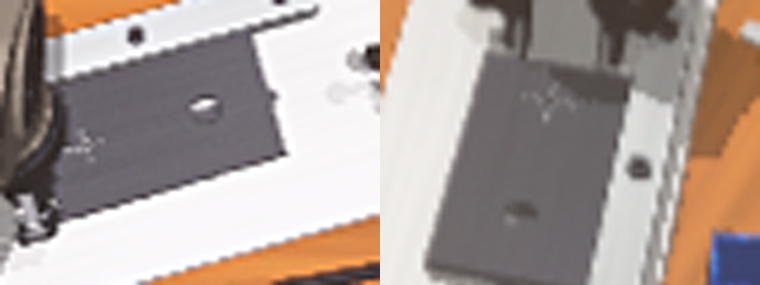

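>>> carry_out(commands=[{"slide": [0, 0, -0.002], "dr": [0, 0, 0]}, {"slide": [0, 0, -0.004], "dr": [0, 0, 0]}, {"slide": [0, 0, -0.006], "dr": [0, 0, 0]}])

```text
t: 15.12
position: [0.5543, 0.1197, 0.0257]
orientation: [-1.552, -0.224, 0.231]
ft_force: [-3.8, 9.0, 3.2]
gripper_width: 0.499
```

>>> carry_out(commands=[{"slide": [0, 0, -0.002], "dr": [0, 0, 0]}, {"slide": [0, 0, -0.004], "dr": [0, 0, 0]}, {"slide": [0, 0, -0.006], "dr": [0, 0, 0]}])

```text
t: 15.5
position: [0.5552, 0.1169, 0.0256]
orientation: [-1.552, -0.224, 0.231]
ft_force: [-5.3, 9.5, 3.7]
gripper_width: 0.504
```

```bash
python3 look.py 9
```

```text
t 15.5 jig mm [-72.9  -0.4  25.6] Fjig [-10.6  -2.4   3.7] gw 0.5
tool x,y,z in jig (cols)
 [[-0.002 -0.007 -1.   ]
 [ 1.    -0.003 -0.002]
 [-0.003 -1.     0.007]]
j [-0.7   0.58  0.54  1.93 -0.44  0.75  0.39]
```

View pics/L9.png

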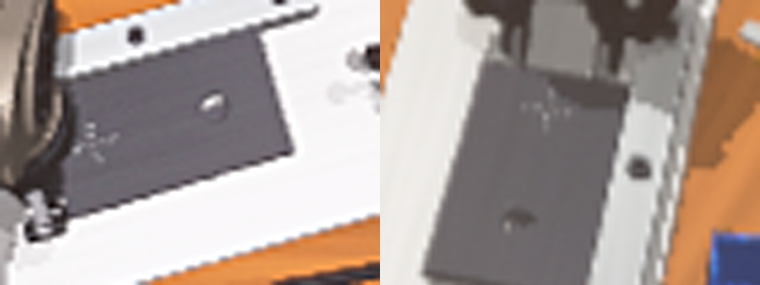

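>>> carry_out(commands=[{"slide": [0, 0, -0.002], "dr": [0, 0, 0]}, {"slide": [0, 0, -0.004], "dr": [0, 0, 0]}, {"slide": [0, 0, -0.006], "dr": [0, 0, 0]}])

```text
t: 15.98
position: [0.5562, 0.1136, 0.0256]
orientation: [-1.553, -0.224, 0.231]
ft_force: [-4.1, 8.7, 3.8]
gripper_width: 0.498
```

>>> carry_out(commands=[{"slide": [0, 0, -0.002], "dr": [0, 0, 0]}, {"slide": [0, 0, -0.004], "dr": [0, 0, 0]}])

```text
t: 16.23
position: [0.5568, 0.1116, 0.0256]
orientation: [-1.553, -0.224, 0.231]
ft_force: [-3.9, 8.4, 3.1]
gripper_width: 0.5
```

```bash
python3 look.py 10
```

```text
t 16.225 jig mm [-67.3  -0.4  25.6] Fjig [-9.1 -1.3  3.1] gw 0.5
tool x,y,z in jig (cols)
 [[-0.002 -0.006 -1.   ]
 [ 1.    -0.003 -0.002]
 [-0.003 -1.     0.006]]
j [-0.69  0.58  0.54  1.93 -0.44  0.75  0.4 ]
```

View pics/L10.png

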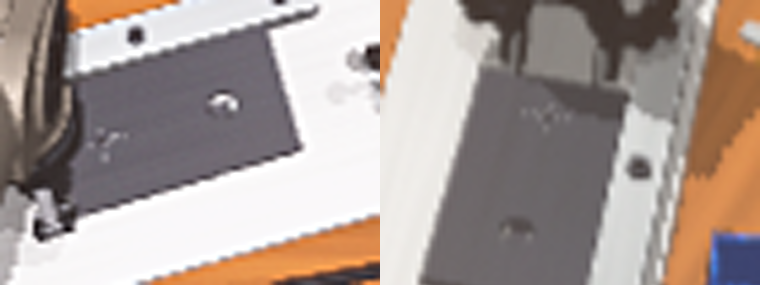

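```bash
python3 - <<'E'
from plan import *
from fit import *
for k in ("5","6","7","8","9","10"):
    z=np.load(f"top{k}.npz"); p=z['p']; zoom(p,"top",225,265,170,200,10,f"pics/h{k}.png")
a=[cv2.imread(f"pics/h{k}.png") for k in ("5","6","7","8","9","10")]
a=[cv2.resize(i,(260,195)) for i in a]
cv2.imwrite("pics/hh.png",np.vstack([np.hstack(a[:3]),np.hstack(a[3:])]))
z=np.load("top10.npz")
d=z['d']; vv,uu=np.mgrid[181:194,237:248]
X=bydepth("top",np.c_[uu.ravel(),vv.ravel()],d[vv,uu].ravel()); Xj=w2j(X)*1000
print(Xj[:,2].reshape(vv.shape).round(0)); print(proj("top",j2w([[.0585,0,.025]])))
# height samples of plate top
for x in (-60,-20,20,45,85):
  for y in (-30,20):
    u,v=proj("top",j2w([[x/1000,y/1000,.025]]))[0].round().astype(int); print(x,y,(w2j(bydepth("top",[[u,v]],d[v,u]))*1000).round(1))
E
```

```text
[[  34.   30.   39.   36.   34.   34.   31.   31.   33.   39.   38.]
 [  35.   29.   31.   34.   30.   35.   29.   35.   31.   31.   34.]
 [  29. 1179.   33.   37.   32.   33.   32.   35.   31.   37.   32.]
 [  33.   36.   35.   26.   35.   30.   33.   35.   35.   34.   38.]
 [  34.   30.   35.   17.   13.   18.   15.   28.   33.   33.   38.]
 [  31.   32.   28.   17.    9.   15.   28.   28.   34.   36.   31.]
 [  26.   29.   28.   18.   14.   19.   22.   25.   34.   34.   33.]
 [  31.   37.   29.   19.   15.   13.   19.   21.   34.   36.   33.]
 [  31.   35.   33.   31.   20.   14.   30.   32.   30.   33.   35.]
 [  29.   34.   33.   33.   32.   33.   30.   29.   31.   34.   34.]
 [  29.   31.   28.   33.   36.   35.   34.   33.   30.   34.   34.]
 [  29.   31.   32.   34.   29.   31.   33.   39.   30.   34.   38.]
 [  29.   28.   32.   32.   32.   34.   31.   36.   31.   29.   34.]]
[[241.69933762 187.37208029]]
-60 -30 [[-59.4 -28.1  16.6]]
-60 20 [[-45.1 -25.3 240.5]]
-20 -30 [[-19.2 -31.2  28.3]]
-20 20 [[-18.7  19.9  25.8]]
20 -30 [[ 21.2 -29.8  30.6]]
20 20 [[21.1 17.4 32.3]]
45 -30 [[ 44.5 -29.4  28.6]]
45 20 [[44.5 17.5 32.4]]
85 -30 [[ 83.7 -32.1  37.4]]
85 20 [[85.2 19.1 34.3]]
```

View pics/hh.png

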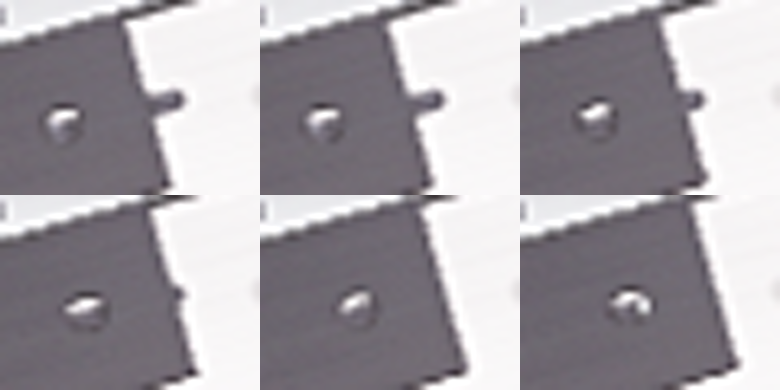

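Depth inside the hole shows the pin nose (about 25 mm high) entering from its right side, roughly 5 mm ahead. I'll continue gently.

>>> carry_out(commands=[{"slide": [0, 0, -0.002], "dr": [0, 0, 0]}, {"slide": [0, 0, -0.004], "dr": [0, 0, 0]}])

```text
t: 16.58
position: [0.5573, 0.1098, 0.0257]
orientation: [-1.553, -0.224, 0.231]
ft_force: [-4.3, 7.8, 3.8]
gripper_width: 0.499
```

>>> carry_out(commands=[{"slide": [0, 0, -0.002], "dr": [0, 0, 0]}, {"slide": [0, 0, -0.004], "dr": [0, 0, 0]}])

```text
t: 16.82
position: [0.5579, 0.1078, 0.0257]
orientation: [-1.553, -0.224, 0.231]
ft_force: [-5.2, 7.9, 3.9]
gripper_width: 0.497
```

>>> carry_out(commands=[{"slide": [0, 0, -0.002], "dr": [0, 0, 0]}, {"slide": [0, 0, -0.003], "dr": [0, 0, 0]}])

```text
t: 17.08
position: [0.5584, 0.1062, 0.0256]
orientation: [-1.553, -0.224, 0.231]
ft_force: [-4.2, 7.5, 4.0]
gripper_width: 0.503
```

```bash
python3 look.py 11; python3 - <<'E'
from h import *
p=np.load("top11.npz")['p']; zoom(p,"top",195,275,165,225,8,"pics/h11.png")
E
```

```text
t 17.075 jig mm [-61.6  -0.4  25.6] Fjig [-8.4 -1.9  4. ] gw 0.5
tool x,y,z in jig (cols)
 [[-0.002 -0.006 -1.   ]
 [ 1.    -0.003 -0.002]
 [-0.003 -1.     0.006]]
j [-0.68  0.58  0.54  1.93 -0.44  0.75  0.41]
```

View pics/h11.png

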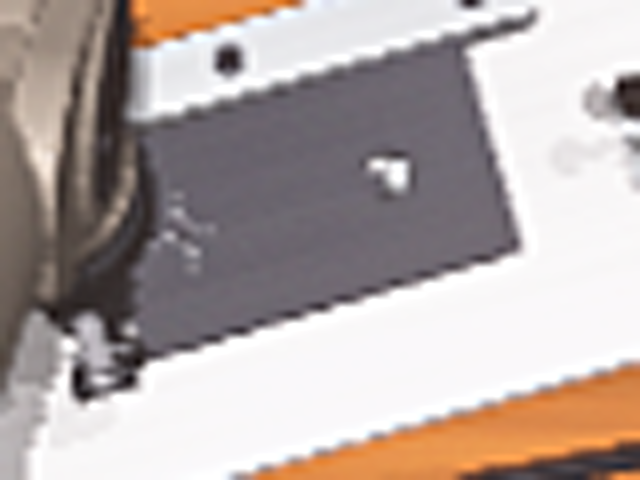

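The pin nose now shows brightly in the right half of the hole at (395,178). A few mm remain.

>>> carry_out(commands=[{"slide": [0, 0, -0.001], "dr": [0, 0, 0]}, {"slide": [0, 0, -0.003], "dr": [0, 0, 0]}])

```text
t: 17.42
position: [0.5587, 0.105, 0.0256]
orientation: [-1.553, -0.224, 0.231]
ft_force: [-3.5, 7.8, 4.8]
gripper_width: 0.504
```

>>> carry_out(commands=[{"slide": [0, 0, -0.001], "dr": [0, 0, 0]}, {"slide": [0, 0, -0.002], "dr": [0, 0, 0]}])

```text
t: 17.68
position: [0.5603, 0.1011, 0.0257]
orientation: [-1.557, -0.225, 0.228]
ft_force: [-2.0, 5.5, 1.7]
gripper_width: 0.502
```

>>> carry_out(commands=[{"slide": [0, 0, -0.001], "dr": [0, 0, 0]}, {"slide": [0, 0, -0.002], "dr": [0, 0, 0]}])

```text
t: 17.92
position: [0.5603, 0.1008, 0.0256]
orientation: [-1.556, -0.225, 0.228]
ft_force: [-2.3, 5.0, 1.4]
gripper_width: 0.498
```

```bash
python3 look.py 12; python3 - <<'E'
from h import *
p=np.load("top12.npz")['p']; zoom(p,"top",195,275,165,225,8,"pics/h12.png")
E
```

```text
t 17.925 jig mm [-55.9  -0.   25.6] Fjig [-5.4 -0.8  1.4] gw 0.5
tool x,y,z in jig (cols)
 [[-0.    -0.003 -1.   ]
 [ 1.    -0.002 -0.   ]
 [-0.002 -1.     0.003]]
j [-0.67  0.58  0.55  1.93 -0.44  0.75  0.42]
```

View pics/h12.png

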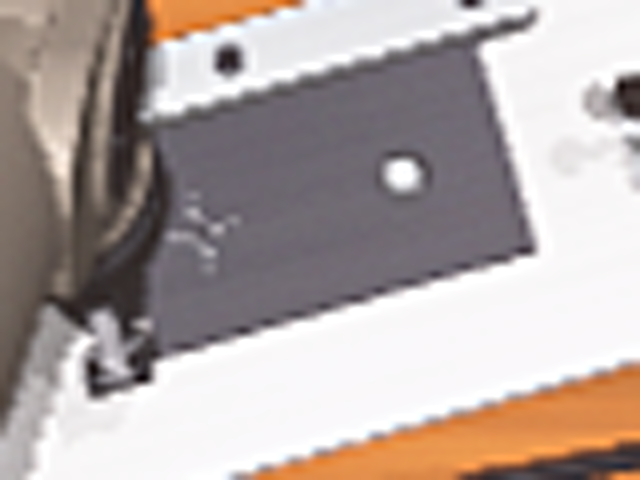

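It dropped: the plate jumped forward, the force fell, and the pin is centred in the hole at (403,175). I'll push a little more to confirm the pin stops it, then check that it's flat.

>>> carry_out(commands=[{"slide": [0, 0, -0.002], "dr": [0, 0, 0]}, {"slide": [0, 0, -0.004], "dr": [0, 0, 0]}])

```text
t: 18.27
position: [0.5606, 0.1001, 0.0256]
orientation: [-1.554, -0.224, 0.229]
ft_force: [-3.8, 9.9, 3.2]
gripper_width: 0.501
```

```bash
cat > chk.py <<'E'
import sys
from plan import *; from fit import *
st()
p,d=optics.read_camera("top"); np.savez("top_%s.npz"%sys.argv[1],p=p,d=d)
zoom(p,"top",165,305,145,240,5,f"pics/c{sys.argv[1]}.png")
vv,uu=np.mgrid[165:225,195:275]; vv,uu=vv.ravel(),uu.ravel()
hsv=cv2.cvtColor(p,cv2.COLOR_RGB2HSV)
X=w2j(bydepth("top",np.c_[uu,vv],d[vv,uu]))*1000
m=(hsv[vv,uu,2]<135)&(hsv[vv,uu,1]<90)&(abs(X[:,2]-25)<15)&(X[:,0]>-40)&(X[:,0]<140)&(abs(X[:,1])<42)
X=X[m]; A=np.c_[X[:,:2],np.ones(len(X))]
for _ in range(4):
    c=np.linalg.lstsq(A,X[:,2],rcond=None)[0]; k=abs(A@c-X[:,2])<8; A,X=A[k],X[k]
print("plane slopes",c[:2].round(4),"z at hole x66:",(c@[66,0,1]).round(2),len(X),"x extent",np.percentile(X[:,0],[.5,99.5]))
E
python3 chk.py a
```

```text
t 18.275 jig mm [-55.2   0.   25.6] Fjig [-10.6  -0.8   3.2] gw 0.5
tool x,y,z in jig (cols)
 [[-0.001 -0.005 -1.   ]
 [ 1.    -0.002 -0.001]
 [-0.002 -1.     0.005]]
j [-0.67  0.58  0.55  1.93 -0.44  0.75  0.42]
plane slopes [0.0003 0.0025] z at hole x66: 22.79 1105 x extent [-38.33222978 112.02234677]
```

The plate is flat: its slopes are near 0 and its top is at 22.8 mm against an expected 22. I'll back off, lift clear and check the yaw and the y position.

>>> carry_out(commands=[{"slide": [0, 0, 0.02], "dr": [0, 0, 0]}, {"slide": [0, 0, 0.06], "dr": [0, 0, 0]}, {"slide": [0, -0.1, 0.08], "dr": [0, 0, 0]}, {"slide": [0, -0.2, 0.12], "dr": [0, 0, 0]}, {"slide": [0, -0.25, 0.2], "dr": [0, 0, 0]}, {"slide": [0, -0.25, 0.3], "dr": [0, 0, 0]}, {"slide": [0, -0.25, 0.3], "dr": [0, 0, 0]}])

```text
t: 19.2
position: [0.5172, 0.2467, 0.1507]
orientation: [-1.556, -0.232, 0.234]
ft_force: [-0.2, -0.5, -0.1]
gripper_width: 0.499
```

```bash
python3 chk.py b; cat > pose.py <<'E'
import sys
from plan import *; from fit import *
p=np.load("top_%s.npz"%sys.argv[1])['p'];hsv=cv2.cvtColor(p,cv2.COLOR_RGB2HSV)
roi=np.zeros(p.shape[:2],bool);roi[165:225,195:275]=1
dk=(hsv[...,2]<135)&(hsv[...,1]<90)&roi
dk=cv2.morphologyEx(dk.astype(np.uint8),cv2.MORPH_OPEN,np.ones((7,7)))
cp=grow(linecorners(dk)); P=w2j(atz("top",cp,.022))*1000; print(P.round(1),"mean",P.mean(0).round(1)); 
for i in range(4):
    e=P[(i+1)%4]-P[i]; print(np.linalg.norm(e).round(1),np.arctan2(e[1],e[0]).round(4))
E
python3 pose.py b
```

```text
t 19.2 jig mm [-2.081e+02  1.000e-01  1.507e+02] Fjig [ 0.5 -0.3 -0.1] gw 0.5
tool x,y,z in jig (cols)
 [[-0.009 -0.002 -1.   ]
 [ 1.    -0.    -0.009]
 [-0.    -1.     0.002]]
j [-1.02  0.42  0.64  1.84 -0.3   0.98  0.04]
plane slopes [ 0.0021 -0.0004] z at hole x66: 22.95 1173 x extent [-39.18312505 111.95612228]
[[-42.9  49.3  22. ]
 [114.3  49.5  22. ]
 [110.8 -43.7  22. ]
 [-43.3 -44.4  22. ]] mean [34.7  2.7 22. ]
157.2 0.0015
93.3 -1.6078
154.1 -3.1365
93.7 1.5671
```

View pics/cb.png

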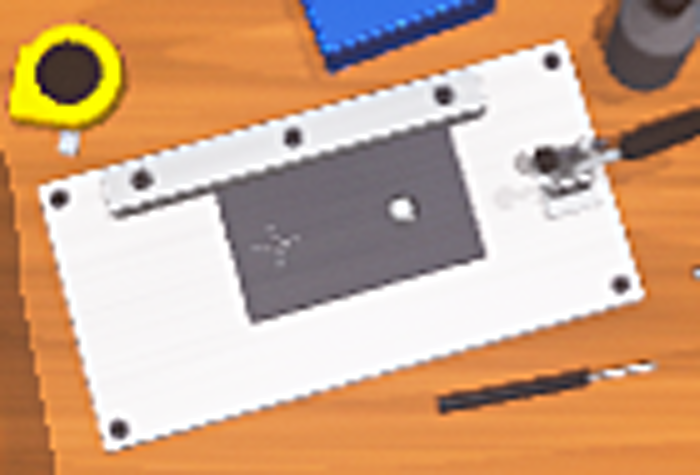

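```bash
python3 - <<'E'
from h import *
a=np.load("top0.npz")['p'];p,_=optics.read_camera("top")
df=np.abs(a.astype(int)-p).max(2)>60; n,l,s,c=cv2.connectedComponentsWithStats(df.astype(np.uint8))
print([x.tolist() for x in s[1:] if x[4]>15])
cv2.imwrite("pics/fin.png",cv2.resize(p[:,:,::-1],(800,600)))
print(env.job_done())
E
```

```text
[[30, 156, 198, 228, 16484], [200, 171, 62, 46, 961], [234, 193, 6, 5, 23], [0, 287, 27, 23, 420], [147, 299, 63, 64, 520], [243, 343, 14, 12, 31], [204, 364, 5, 8, 19], [0, 368, 28, 16, 180], [205, 373, 6, 8, 18]]
the job is handed in; nothing more can be done
None
```

View pics/fin.png

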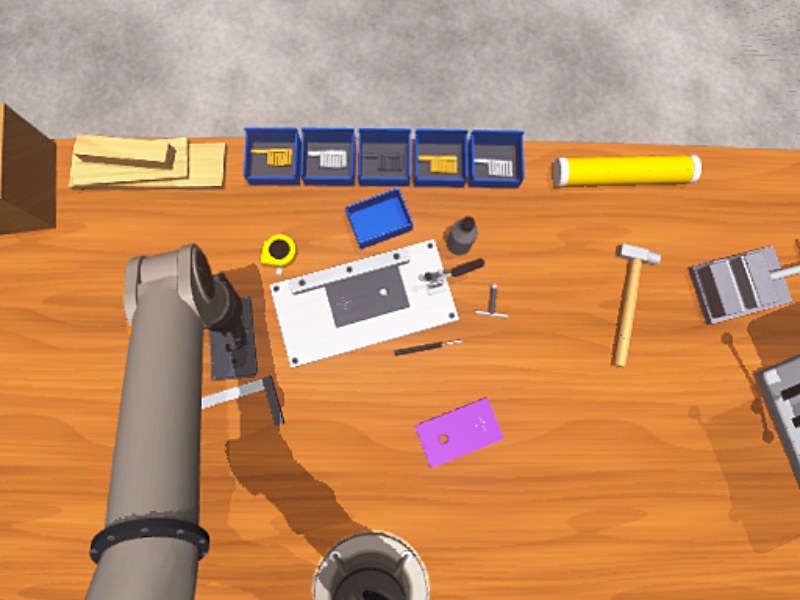

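The plate is down over the pin, flat on the jig and along the fence, and I handed the job in at about 19 s of the 48 s. I pushed its long side square against the fence with both fingers, then pushed its tail end along the fence until the hole dropped over the pin.

- **Forces:** the highest I read on the plate was about 17 N, against the 40 N limit. When I pushed again after the drop, the force rose from 5 to 11 N and the fingers moved under 1 mm, so the pin is stopping it.
- **Flatness:** tilt is about 0.002 rad. The plate's top measures about 23 mm above the bench, against 22 mm expected.
- **Position:** the hole is over the pin at about x = 70 mm.
- **Squareness:** the plate's free long edge is about 0.005 rad off the fence line, at y about -44 mm against -45 mm expected.
- **Bystanders:** the picture comparison showed changes only at the plate and where the arm and its shadow fall. The arm was clear of everything and hid the orange look-alike in the last view. It also partly hid the finished plates and the try square.

One check disagreed. The automatic outline put the plate's fence-side edge at y about 49 mm, beyond the fence face at 45 mm. I put that down to the fence's dark face and shadow merging with the plate in the picture, and relied on the free edge instead.

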